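# Fetch the header block from under the parts tray with the trigger reacher

## Robot

A 6-joint arm with a two-finger parallel gripper is mounted at the origin on the work surface. World frame = base frame: x ahead of the robot, y to its left, z up, the work surface at z = 0. Lengths are in mm, angles in degrees, forces in N, time in s.
With the tool pointing down it reaches from about 350 to 850 mm from the base axis. Payload 8.1 kg.
Tool frame: the origin (TCP) lies on the centre line of the jaws, within the pads' length; the fingertips stand 19 mm ahead of it and the grasp point (between the pads) is the TCP; z points along the fingers, y is the line along which they close (so a half turn about z gives the same grasp; the last joint's range is limited). The gripper opens to 85 mm and grips with 20 to 120 N. Pads are 22 mm wide; open, the fingers measure 114 mm over their backs; the gripper's body (76 mm by 85 mm) begins 54 mm behind the grasp point. The pads swing forward as they close: fully open they stand 13 mm farther back than shut.
Start: joints at [-80.638, 7.471, 85.268, -0, 87.261, -4.893], TCP at [147.765, -581.525, 250.292] pointing down, gripper open.
Joint ranges: [-169.43, 169.43], [-51.17, 129.36], [1.28, 143.12], [-76.62, 256.62], [0, 156.53], [-152.29, 152.29]. Speed limits (degrees/s): [136.94, 136.94, 159.86, 180, 180, 180].

## Interface

Orientations are given as [roll, pitch, yaw] about the fixed x, y, z axes, in that order (R = Rz(yaw) Ry(pitch) Rx(roll)).
In Python, from bench import r gives the robot as it stands. The module is installed in compiled form; this text tells all that it offers.
- The arm moves only by the tool servo_tool, never from a script. Its arguments are lists of equal length, an entry for each row: "fingers": the finger opening in m, from 0 to 0.0854; "linear": the shift along the tool's x, y, z in m, a list of three; "rotation": the turn, a rotation vector about the tool's x, y, z in degrees, a list of three. A call has 1 to 10 rows; each row is the pose to reach, as a shift and turn from the pose commanded when the call began, along the tool's axes at that moment; what a row does not reach only later rows make up. A row lasts 1/10 s, in which the tool goes at most 50 mm and 8.59 degrees, less where a joint would pass 70% of its speed; a pose out of reach is approached as far as the arm can. A call with a gripper value outside its range is refused whole. The fingers move at their own pace and stop on an object; "force" is the grip in N (left out, the last holds). Time passes only in rows, so rows that repeat a pose let the fingers close. It gives the time, the measured TCP pose, the force, the opening and the grip force at its end, in the units of the state.
- r.sense(): the state, without advancing time (a new reading comes with each control period).
- r.snapshot(name): name is "scene" or "side" or "wrist"; returns a dict with "frame" (384x512x3 uint8, red, green, blue), "fx", "fy", "cx", "cy" (pixels), "camera_from_world" (4x4, takes a point from world to camera coordinates). Camera axes: x right, y up, looking along -z (the intrinsics and any distortion apply to the point x, -y, -z); pixel columns grow to the right and rows downward; lengths in mm; the calibration is good to about 2 mm. A picture is of the moment at which its call begins. There is no depth.
- r.hand_in(): hands the job in; it is judged then, once.
The state is a dict: "time": time; "joint_pos": joint angles; "qd": joint speeds; "joint_efforts": joint torques, N m; "tool_pos": TCP position; "tcp_rot": TCP orientation; "ft_force": force on the tool from outside, world axes, zero at the start; "wrist_torque": the same for the moment, N m; "finger_gap": finger opening in mm; "grip_force": force on a finger pad.
Only numpy, scipy, OpenCV 4.12 (cv2) and the standard library are available. Lean on these libraries where they do the work, as an engineer would, in place of code of your own. Each camera call takes 0.05 s, during which the arm holds its last target. There are 200 camera calls.

## Task

The white rectangular nylon header block has slid into the low gap under the clear parts tray. Slide the bench reacher in until its open jaws stand either side of the block, squeeze its trigger to close the jaws on the block, and draw the block out onto the black rubber mat in front of the tray; then let go, leaving the block flat on the mat and the reacher standing on its foot with its jaws open again.

Things in the scene. Friction and masses are not known exactly. Their poses are not given: they have to be found in the camera images.
- reacher: Bench reacher, 0.3 kg, loose, glides easily on a slick flat foot (110 x 80 mm). Origin on the worktop under the middle of its grip; +x along the shaft to the jaws, z up. Black handle post, x -28 to -14, 24 mm wide, up to z 118. Other parts in front of it are below z 40, but for the trigger. Pinch handle and trigger together from above at z about 85, fingers in line with x.
- trigger (a joint): Grey upright trigger paddle of the reacher, front face at x +28, 22 mm wide, z 38 to 106. Slides to the handle: 0 free (56 mm over handle and trigger), 0.014 m at its stop (42 mm). Sprung, 2.5 N to start, 8 to 10 N at the stop; springs back when let go. Squeezed to 50 mm over both (5 N), the tool can be slid and steered, jaws still open.
- jaws (a point): Point between the reacher's two steel jaws where the middle of a gripped item belongs: 195 mm ahead (+x) of the reacher's origin, 12 mm up; axes as the reacher. Jaws 4 to 20 mm above the worktop, reach 21 mm past this point. Free: tips 68 mm apart inside, 90 mm outside. They close with the trigger, on a 20 mm wide item at 0.0115 m; beyond, to the stop, they grip it springily.
- header: White nylon header block, loose, rectangular, 28 (x) x 20 (y) x 16 mm high, 20 g. Origin: centre of its underside. Stands under the tray, long side pointing roughly out of the gap. Two bystanders stand in the row with it, 75 mm apart, in any order: a round flanged white bush (26 mm diameter, 20 mm high) and a steel hexagon nut (24 mm, 14 mm high).
- stand: Fixed clear polycarbonate parts tray on four steel legs. Origin on the worktop under its middle, z up; the gap's open front faces its -x. Tray 130 (x) x 310 (y) mm, underside 60 mm and rim 78 mm above the worktop. Legs 12 mm thick at x +-58, y +-148 mm; clear wall closes the back (x +61). The row of things under it stands within 12 mm of x = 0.
- mat (a point): Centre of the square black rubber mat (120 x 120 mm, 1 mm thin, flush: nothing catches on it) on the open worktop in front of the tray, 185 mm from the tray's middle along its -x; axes as the tray.

How it is judged:
By the outcome, as a careful person would: the job done as asked, in the order asked, and still so for the second after the job is handed in, with the robot touching nothing.
It also fails if it takes over 40 s, if anything falls off the work surface, if the arm or the gripper's body presses on something with over 40 N, if the wrist force passes 120 N, or if a joint passes its speed limit or range.

## Working session

There is one attempt and no reset: what is moved stays moved. The work goes in short steps, Python scripts to look and compute and a tool call to move; the robot and the scene stay as the last step left them, time stands still between calls to the robot, and variables do not carry over. Pictures are saved under pics/ and viewed, at most 10 in all, crops included, and the job is handed in when it is done.

Besides the shell and the picture viewer there is one more tool, called after "Request:" by a JSON object that holds its "name" and its "arguments". servo_tool: Moves the arm, as the interface text tells. Its arguments: {"type":"object","properties":{"fingers":{"type":"array","items":{"type":"number"}},"linear":{"type":"array","items":{"type":"array","items":{"type":"number"}}},"rotation":{"type":"array","items":{"type":"array","items":{"type":"number"}}},"force":{"type":"number"}},"required":["fingers","linear","rotation"]}

```bash
mkdir -p pics
python3 - <<'E'
from bench import r
import cv2,pickle
s=r.sense();print(s['time'],s['tool_pos'],s['tcp_rot'],s['finger_gap'])
d={}
for n in("scene","side","wrist"):
    d[n]=r.snapshot(n);c=d[n];print(n,c['fx'],c['cx'],c['cy'],[k for k in c],c['camera_from_world'].round(3).tolist())
pickle.dump(d,open('s0.pkl','wb'))
import numpy as np
cv2.imwrite('pics/a.png',cv2.resize(d['scene']['frame'][:,:,::-1],(768,576)))
cv2.imwrite('pics/b.png',cv2.resize(d['side']['frame'][:,:,::-1],(768,576)))
E
```

```text
0.0 [ 147.68328468 -580.99954336  249.24159746] [-1.79892717e+02 -9.60264129e-03  1.42552300e+01] 85.54805321402795
scene 408.5542831904685 256.878940386572 189.34524392518074 ['frame', 'fx', 'fy', 'cx', 'cy', 'camera_from_world'] [[0.844, 0.537, 0.007, -484.573], [-0.3, 0.461, 0.835, 87.27], [0.445, -0.707, 0.55, -1027.365], [0.0, 0.0, 0.0, 1.0]]
side 380.77764429361287 261.95454682692326 191.4466151749489 ['frame', 'fx', 'fy', 'cx', 'cy', 'camera_from_world'] [[0.967, -0.253, -0.014, -537.57], [0.128, 0.44, 0.889, -144.49], [-0.219, -0.861, 0.458, -651.68], [0.0, 0.0, 0.0, 1.0]]
wrist 312.60614769335456 251.83575179453052 190.96559007175685 ['frame', 'fx', 'fy', 'cx', 'cy', 'camera_from_world'] [[0.246, -0.969, -0.002, -599.287], [0.926, 0.236, -0.294, 38.169], [0.286, 0.071, 0.956, -380.001], [0.0, 0.0, 0.0, 1.0]]
```

View pics/a.png

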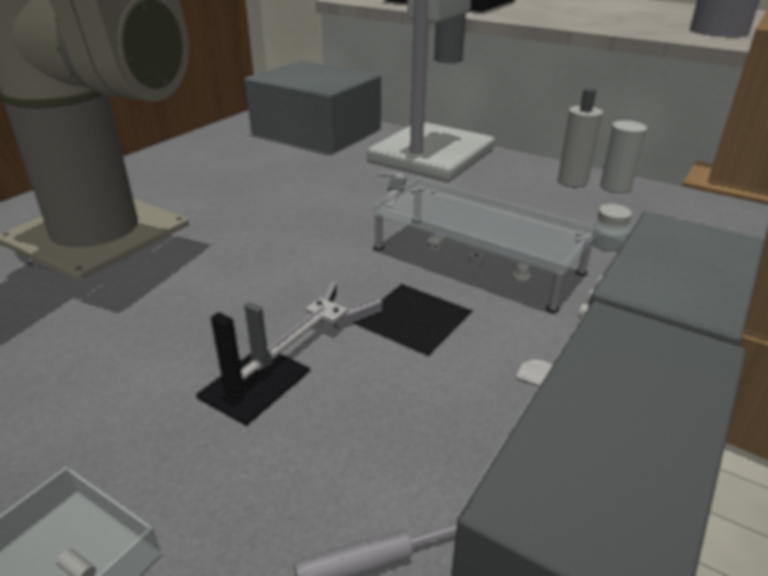

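View pics/b.png

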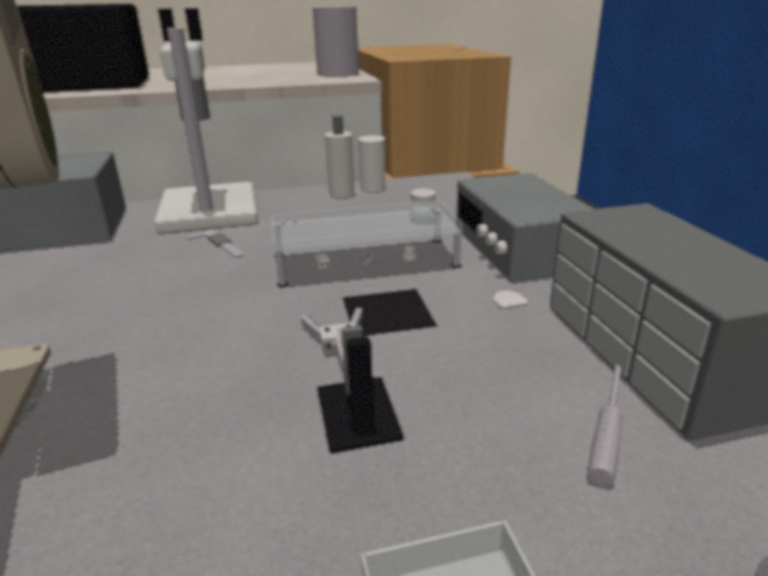

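The scene view shows the reacher (foot about (168,258) in 512-px coordinates), the mat (277,212) and the tray. The row of three is at about (290,160), (317,171) and (348,181). In the side view the row is at (215,174), (245,172) and (273,168). Next I'll measure and crop the row.

```bash
cat > h.py <<'E'
import numpy as np,cv2
def ray(c,u,v):
    M=np.array(c['camera_from_world']);R=M[:3,:3];o=-R.T@M[:3,3]
    d=R.T@np.array([(u-c['cx'])/c['fx'],-(v-c['cy'])/c['fy'],-1.]);return o,d
def plane(c,u,v,z):
    o,d=ray(c,u,v);return (o+d*(z-o[2])/d[2])[:2]
def px(c,p):
    M=np.array(c['camera_from_world']);q=M[:3,:3]@np.array(p,float)+M[:3,3]
    return np.array([c['cx']+c['fx']*q[0]/-q[2],c['cy']-c['fy']*q[1]/-q[2]])
def dark(c,roi,th=45):
    x0,y0,x1,y1=roi;m=np.zeros(c['frame'].shape[:2],np.uint8)
    m[y0:y1,x0:x1]=(c['frame'][y0:y1,x0:x1].max(2)<th)*255
    n,l,st,ce=cv2.connectedComponentsWithStats(m)
    k=1+np.argmax(st[1:,4]);return (l==k).astype(np.uint8)
E
python3 - <<'E'
import pickle;from h import *
d=pickle.load(open('s0.pkl','rb'))
for n,roi,froi in(("scene",(230,180,325,240),(125,200,210,285)),("side",(225,190,295,225),(205,215,275,300))):
    c=d[n];m=dark(c,roi)
    cs=max(cv2.findContours(m,0,2)[0],key=cv2.contourArea)[:,0,:]
    # rectify to ground plane then minAreaRect
    g=np.array([plane(c,u,v,0) for u,v in cs],np.float32);print(n,'mat',cv2.minAreaRect(g))
    m=dark(c,froi);cs=max(cv2.findContours(m,0,2)[0],key=cv2.contourArea)
    ap=cv2.approxPolyDP(cs,2.5,True)[:,0,:];print('foot',[(p.tolist(),plane(c,*p,0).round(1).tolist()) for p in ap])
a=cv2.resize(d['scene']['frame'][140:200,245:395,::-1],None,fx=5,fy=5,interpolation=2)
b=cv2.resize(d['side']['frame'][140:200,175:315,::-1],None,fx=5,fy=5,interpolation=2)
im=np.zeros((600,750,3),np.uint8);im[:300]=a;im[300:,:700]=b
cv2.imwrite('pics/c.png',cv2.convertScaleAbs(im,alpha=1.4))
E
```

```text
scene mat ((566.3300170898438, 83.03844451904297), (113.46212005615234, 113.7517318725586), 88.22078704833984)
foot [([145, 209], [338.6, -56.4]), ([141, 213], [341.8, -70.6]), ([148, 250], [433.8, -143.2]), ([132, 264], [436.6, -184.0]), ([164, 282], [511.9, -185.2]), ([205, 246], [512.8, -79.2]), ([185, 237], [465.7, -79.6]), ([161, 253], [458.9, -136.4]), ([159, 246], [442.7, -124.6]), ([167, 238], [439.5, -100.0]), ([158, 239], [427.4, -111.2]), ([154, 213], [363.7, -56.4])]
side mat ((568.7799682617188, 82.99243927001953), (110.85186767578125, 112.45397186279297), 88.9453353881836)
foot [([243, 225], [520.7, 20.3]), ([231, 228], [494.9, 15.9]), ([233, 261], [478.5, -91.7]), ([229, 261], [471.6, -89.8]), ([229, 256], [474.2, -75.4]), ([213, 258], [445.3, -73.4]), ([220, 299], [441.0, -180.3]), ([267, 292], [515.7, -184.7]), ([255, 257], [518.9, -91.0]), ([246, 250], [507.9, -65.9])]
```

View pics/c.png

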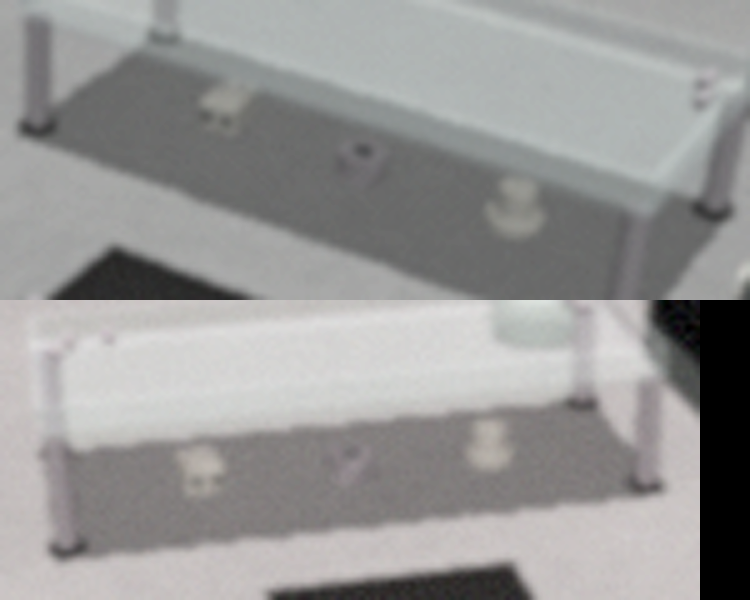

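The header is the leftmost of the three in both views, a block with two holes in its front: scene (290,162), side (215,174). The nut is in the middle and the flanged bush on the right.

Run:
```python
import pickle;from h import *
d=pickle.load(open('s0.pkl','rb'));S,D,W=d['scene'],d['side'],d['wrist']
def tri(a,b):
    (o1,d1),(o2,d2)=ray(S,*a),ray(D,*b)
    A=np.c_[d1,-d2];t=np.linalg.lstsq(A,o2-o1,rcond=None)[0];p,q=o1+t[0]*d1,o2+t[1]*d2
    return ((p+q)/2).round(1),round(np.linalg.norm(p-q),1)
print('hdr',tri((290,161.8),(215.4,174)))
for n,c,P in(('S',S,[(252.4,165.4),(277.6,147.4),(387.6,182)]),('D',D,[(188.4,189.8),(304,177.4),(291.4,160.8)])):
    print(n,[plane(c,*p,0).round(1).tolist() for p in P])
sc=lambda u,v:(245+u/5,140+v/5); sd=lambda u,v:(175+u/5,140+(v-300)/5)
for n,c,f,P in(('S',S,sc,[(198,118),(240,137)]),('D',D,sd,[(188,492),(222,496)])):
    print('hdr front bottom',n,[plane(c,*f(*p),0).round(1).tolist() for p in P])
print('hdr top S', [plane(S,*sc(*p),16).round(1).tolist() for p in [(198,103),(240,114),(253,93),(212,84)]])
print('hdr top D', [plane(D,*sd(*p),16).round(1).tolist() for p in [(186,461),(225,465),(216,447),(180,445)]])
# handle top z118, trigger top z106
print('handle',[plane(S,*p,118).round(1).tolist() for p in[(141,212),(145,208.5),(157,212),(153,216)]])
print('trig',[plane(S,*p,106).round(1).tolist() for p in[(163.5,204),(167,202),(178,206)]])
M=np.array(W['camera_from_world']);o=-M[:3,:3].T@M[:3,3];print('wristcam',o, 'axis', -M[2,:3])
```

```text
hdr (array([500.9, 264.3,   9.8]), np.float64(1.3))
S [[425.8, 213.3], [429.8, 328.1], [724.5, 318.2]]
D [[426.1, 213.7], [720.7, 201.4], [724.9, 315.7]]
hdr front bottom S [[486.8, 263.6], [512.7, 258.6]]
hdr front bottom D [[492.3, 262.0], [508.5, 252.3]]
hdr top S [[492.9, 251.3], [514.7, 252.9], [510.3, 274.4], [489.4, 271.5]]
hdr top D [[493.0, 265.5], [511.5, 254.9], [510.6, 278.8], [492.8, 286.7]]
handle [[471.0, -172.5], [469.5, -162.6], [491.7, -159.1], [493.8, -169.9]]
trig [[472.3, -126.2], [473.2, -118.8], [496.0, -117.5]]
wristcam [ 220.89727104 -562.96419496  373.2010916 ] axis [-0.28589132 -0.07069905 -0.95565046]
```

Request:
{"name": "servo_tool", "arguments": {"fingers": [0.085, 0.085, 0.085, 0.085, 0.085, 0.085, 0.085, 0.085, 0.085, 0.085], "linear": [[0.02, -0.016, 0.002], [0.05, -0.04, 0.004], [0.08, -0.063, 0.006], [0.11, -0.087, 0.01], [0.14, -0.11, 0.013], [0.17, -0.134, 0.016], [0.2, -0.158, 0.02], [0.23, -0.181, 0.022], [0.26, -0.205, 0.025], [0.29, -0.229, 0.028]], "rotation": [[0, 0, 1], [0, 0, 2], [0, 0, 3], [0, 0, 4], [0, 0, 5], [0, 0, 6], [0, 0, 8], [0, 0, 10], [0, 0, 12], [0, 0, 14.25]]}}

```text
time: 1.15
tool_pos: [373.0, -286.7, 222.1]
tcp_rot: [-180.0, 0.0, -0.1]
ft_force: [0.6, 0.2, -0.2]
finger_gap: 85.0
grip_force: 0.0
```

Request:
{"name": "servo_tool", "arguments": {"fingers": [0.085, 0.085, 0.085, 0.085, 0.085, 0.085], "linear": [[0.028, -0.036, 0.0], [0.055, -0.072, 0.0], [0.083, -0.108, 0.0], [0.1, -0.13, 0.0], [0.109, -0.142, 0.0], [0.109, -0.142, 0.0]], "rotation": [[0, 0, 0], [0, 0, 0], [0, 0, 0], [0, 0, 0], [0, 0, 0], [0, 0, 0]]}}

```text
time: 1.75
tool_pos: [482.0, -144.9, 222.0]
tcp_rot: [-180.0, 0.0, 0.1]
ft_force: [0.0, -0.7, 0.8]
finger_gap: 84.9
grip_force: 0.0
```

Run:
```python
from bench import r
from h import *;import pickle
c=r.snapshot("wrist");s=r.sense();print(s['tool_pos'],s['tcp_rot'])
pickle.dump(c,open('w1.pkl','wb'))
cv2.imwrite('pics/d.png',cv2.resize(c['frame'][:,:,::-1],(768,576),interpolation=2))
```

```text
[ 481.33043297 -145.95800506  222.00410221] [1.79990472e+02 5.11851151e-02 9.37935584e-02]
```

View pics/d.png

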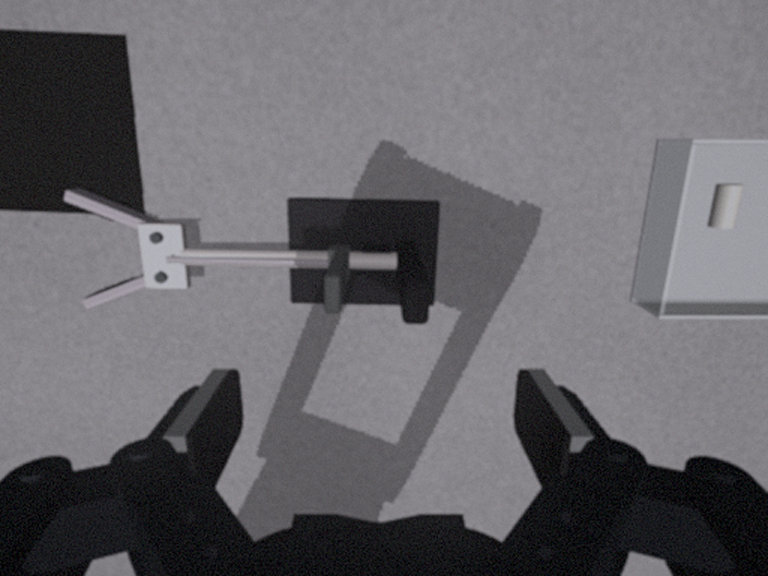

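The wrist view shows the foot corners at (288,198) to (436,305), handle top at (415,313), trigger top at (333,300) and jaw tips at (68,195) and (87,303), all in 768-scale pixels.

Run:
```python
from h import *;import pickle
c=pickle.load(open('w1.pkl','rb'))
f=lambda P,z:[plane(c,u/1.5,v/1.5,z).round(1).tolist() for u,v in P]
print('foot',f([(288,198),(439,201),(436,305),(292,303)],4))
print('handle top',f([(402,307),(428,307),(428,323),(404,323)],118))
print('trig top',f([(326,285),(342,285),(341,311),(326,312)],106))
print('tips',f([(67,195),(87,303)],15),'shaft',f([(398,261),(290,257),(190,257)],25),'plate',f([(139,225),(184,224),(188,288),(145,289)],20))
print('mat',f([(127,36),(144,212)],0))
```

```text
foot [[518.5, -80.1], [516.6, -189.1], [437.0, -190.0], [438.4, -78.9]]
handle top [[476.1, -157.5], [476.1, -170.9], [467.3, -171.2], [467.2, -158.7]]
trig top [[484.2, -117.3], [484.2, -125.8], [469.4, -125.0], [468.8, -116.8]]
tips [[521.4, 71.7], [441.8, 72.1]] shaft [[477.2, -159.2], [479.9, -83.3], [479.7, -13.0]] plate [[501.4, 22.0], [502.1, -9.5], [455.3, -6.8], [454.4, 24.6]]
mat [[623.9, 21.6], [507.5, 27.2]]
```

Request:
{"name": "servo_tool", "arguments": {"fingers": [0.085, 0.085, 0.085, 0.085, 0.085, 0.085, 0.085], "linear": [[-0.004, -0.001, 0.02], [-0.004, -0.001, 0.05], [-0.004, -0.001, 0.08], [-0.004, -0.001, 0.105], [-0.004, -0.001, 0.125], [-0.004, -0.001, 0.137], [-0.004, -0.001, 0.137]], "rotation": [[0, 0, 0.5], [0, 0, 1], [0, 0, 1], [0, 0, 1], [0, 0, 1], [0, 0, 1], [0, 0, 1]]}}

```text
time: 2.5
tool_pos: [475.6, -145.6, 83.5]
tcp_rot: [-179.9, 0.2, -1.1]
ft_force: [-1.2, 0.4, -0.9]
finger_gap: 84.8
grip_force: 0.0
```

Request:
{"name": "servo_tool", "arguments": {"fingers": [0.07, 0.06, 0.056, 0.053, 0.051, 0.05, 0.05, 0.05], "linear": [[0, 0, 0], [0, 0, 0], [0, 0, 0], [0, 0, 0], [0, 0, 0], [0, 0, 0], [0, 0, 0], [0, 0, 0]], "rotation": [[0, 0, 0], [0, 0, 0], [0, 0, 0], [0, 0, 0], [0, 0, 0], [0, 0, 0], [0, 0, 0], [0, 0, 0]], "force": 20}}

```text
time: 3.3
tool_pos: [478.9, -146.5, 87.5]
tcp_rot: [179.8, -0.2, -1.0]
ft_force: [-0.9, -4.8, 7.8]
finger_gap: 50.2
grip_force: 6.7
```

Request:
{"name": "servo_tool", "arguments": {"fingers": [0.05, 0.05, 0.05, 0.05, 0.05, 0.05, 0.05, 0.05, 0.05, 0.05], "linear": [[0.001, -0.004, 0], [0.002, -0.012, 0], [0.004, -0.022, 0], [0.007, -0.034, 0], [0.01, -0.046, 0], [0.013, -0.058, 0], [0.015, -0.07, 0], [0.016, -0.08, 0], [0.0165, -0.086, 0], [0.0165, -0.086, 0]], "rotation": [[0, 0, 0], [0, 0, 0], [0, 0, 0], [0, 0, 0], [0, 0, 0], [0, 0, 0], [0, 0, 0], [0, 0, 0], [0, 0, 0], [0, 0, 0]]}}

```text
time: 4.3
tool_pos: [497.3, -59.1, 87.4]
tcp_rot: [180.0, -0.2, -0.9]
ft_force: [1.3, 1.7, 6.0]
finger_gap: 50.1
grip_force: 3.8
```

Run:
```python
from bench import r
from h import *;import pickle
d={n:r.snapshot(n) for n in("scene","side")};s=r.sense();print(s['tool_pos'],s['tcp_rot'],s['ft_force'],s['finger_gap'])
pickle.dump(d,open('s2.pkl','wb'))
a=cv2.resize(d['scene']['frame'][140:215,240:390,::-1],None,fx=4,fy=4,interpolation=2)
b=cv2.resize(d['side']['frame'][140:215,175:325,::-1],None,fx=4,fy=4,interpolation=2)
cv2.imwrite('pics/e.png',cv2.convertScaleAbs(np.vstack([a,b]),alpha=1.4))
```

```text
[497.19468585 -59.13878918  87.21701686] [179.99496139  -0.22660416  -0.95910083] [2.14591407 2.11650438 5.05127427] 50.00266168277635
```

View pics/e.png

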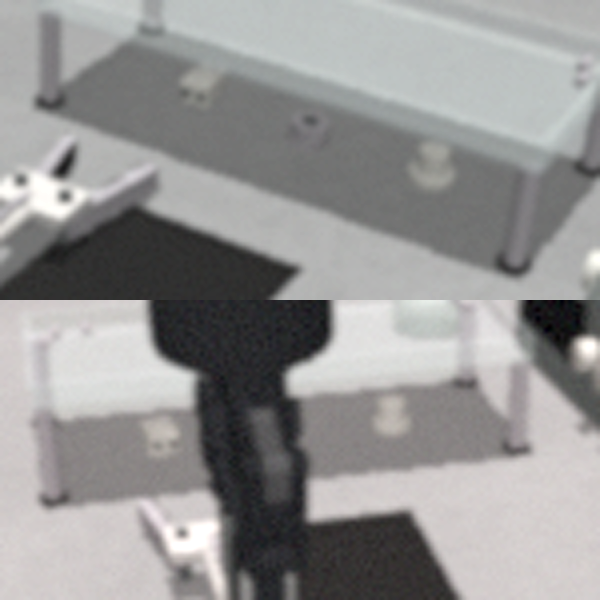

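The scene crop shows the jaw tips at about (73,141) and (155,167), with the header at (200,87) straight ahead. In the side crop the header is at (162,437).

Run:
```python
from h import *;import pickle
d=pickle.load(open('s2.pkl','rb'));S,D=d['scene'],d['side']
f=lambda c,P,z,o:[plane(c,o[0]+u/4,140+v/4,z).round(1).tolist() for u,v in P]
print('tips S',f(S,[(73,141),(155,167)],20,(240,140)),'pivots',f(S,[(21,181),(65,196)],25,(240,0)))
print('tip D left',f(D,[(143,203)],20,(175,0)),'pivot',f(D,[(181,233)],25,(175,0)))
for n,c,x0,roi in(("S",S,240,(275,153,300,170)),("D",D,175,(207,166,223,184))):
    x,y,X,Y=roi;g=cv2.cvtColor(c['frame'],7)[y:Y,x:X].astype(float)
    m=g>np.percentile(g,50)+12 if n=="D" else g>0
    im=c['frame'][y:Y,x:X].astype(int);warm=(im[:,:,0]-im[:,:,2])
    k=(warm>np.median(warm)+9).astype(np.uint8);v,u=np.nonzero(k);print(n,k.sum(),u.mean()+x,v.mean()+y,u.min()+x,u.max()+x,v.min()+y,v.max()+y, 'c at z8',plane(c,u.mean()+x,v.mean()+y,9).round(1))
    hull=cv2.minAreaRect(np.c_[u,v].astype(np.float32));print(hull)
```

```text
tips S [[479.4, 154.6], [531.4, 156.0]] pivots [[482.4, 98.1], [509.8, 98.6]]
tip D left [[474.1, 153.9]] pivot [[488.3, 102.1]]<stdin>:10: RuntimeWarning: Mean of empty slice.
  ret = ret.dtype.type(ret / rcount)
Traceback (most recent call last):
ValueError: zero-size array to reduction operation minimum which has no identity
```

Request:
{"name": "servo_tool", "arguments": {"fingers": [0.051, 0.051, 0.051, 0.051, 0.051, 0.051, 0.051, 0.051, 0.051], "linear": [[0, -0.004, 0], [0, -0.012, 0], [0, -0.022, 0], [0, -0.034, 0], [0, -0.046, 0], [0, -0.058, 0], [0, -0.066, 0], [0, -0.07, 0], [0, -0.07, 0]], "rotation": [[0, 0, 0], [0, 0, 0], [0, 0, 0], [0, 0, 0], [0, 0, 0], [0, 0, 0], [0, 0, 0], [0, 0, 0], [0, 0, 0]]}}

```text
time: 5.3
tool_pos: [498.1, 10.9, 87.0]
tcp_rot: [180.0, -0.2, -1.0]
ft_force: [1.3, 0.4, 6.4]
finger_gap: 51.0
grip_force: 4.0
```

Run:
```python
from bench import r
from h import *;import pickle
d={n:r.snapshot(n) for n in("scene","side")};s=r.sense();print(s['tool_pos'],s['tcp_rot'],s['ft_force'],s['finger_gap'])
pickle.dump(d,open('s3.pkl','wb'))
a=cv2.resize(d['scene']['frame'][145:195,245:345,::-1],None,fx=6,fy=6,interpolation=2)
b=cv2.resize(d['side']['frame'][155:205,180:280,::-1],None,fx=6,fy=6,interpolation=2)
cv2.imwrite('pics/f.png',cv2.convertScaleAbs(np.vstack([a,b]),alpha=1.5))
```

```text
[498.07076988  10.89554669  86.89648291] [-179.99659837   -0.18974813   -0.96868866] [1.17090968 2.08302226 4.98497358] 50.95652089827946
```

View pics/f.png

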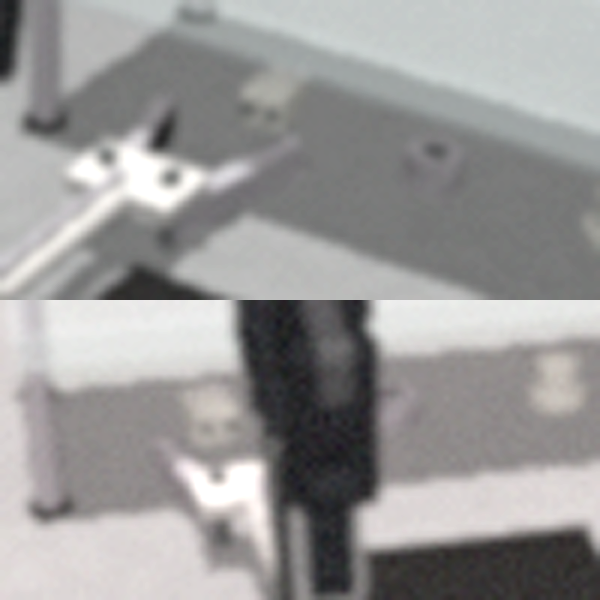

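The scene crop shows the tips at about (168,97) and (295,140), and the header between them and ahead: front base about (240,110) to (278,125), top back (305,82). In the side crop the left tip is at (165,445) and the header spans x from 185 to 240.

Run:
```python
from h import *;import pickle
d=pickle.load(open('s3.pkl','rb'));S,D=d['scene'],d['side']
s=lambda u,v,z:plane(S,245+u/6,145+v/6,z).round(1).tolist()
e=lambda u,v,z:plane(D,180+u/6,155+(v-300)/6,z).round(1).tolist()
print('tipsS',s(168,97,20),s(295,140,20),'hdr front top S',s(240,92,16),s(284,106,16),'back',s(306,78,16),s(262,66,16))
print('tip D',e(163,442,20),'hdr D base',e(192,440,0),e(240,445,0),'front top',e(190,410,16),e(241,414,16),'back top',e(183,390,16),e(232,392,16))
```

```text
tipsS [474.5, 227.6] [532.3, 225.4] hdr front top S [493.0, 253.0] [513.1, 252.6] back [509.7, 277.6] [490.0, 276.7]
tip D [474.6, 221.6] hdr D base [490.9, 262.9] [510.0, 252.0] front top [490.6, 258.9] [511.0, 248.6] back top [490.6, 280.7] [510.8, 272.5]
```

Request:
{"name": "servo_tool", "arguments": {"fingers": [0.051, 0.051, 0.051, 0.051, 0.051, 0.051, 0.051, 0.051, 0.051], "linear": [[-0.001, -0.003, 0], [-0.002, -0.009, 0], [-0.002, -0.017, 0], [-0.002, -0.026, 0], [-0.002, -0.036, 0], [-0.002, -0.045, 0], [-0.002, -0.051, 0], [-0.002, -0.055, 0], [-0.002, -0.055, 0]], "rotation": [[0, 0, 0], [0, 0, 0], [0, 0, 0], [0, 0, 0], [0, 0, 0], [0, 0, 0], [0, 0, 0], [0, 0, 0], [0, 0, 0]]}}

```text
time: 6.3
tool_pos: [496.9, 65.9, 86.9]
tcp_rot: [180.0, -0.2, -1.0]
ft_force: [0.1, 0.3, 6.9]
finger_gap: 50.6
grip_force: 4.3
```

Run:
```python
from bench import r
from h import *;import pickle
d={n:r.snapshot(n) for n in("scene","side")};s=r.sense();print(s['tool_pos'],s['tcp_rot'],s['ft_force'],s['finger_gap'])
pickle.dump(d,open('s4.pkl','wb'))
a=cv2.resize(d['scene']['frame'][145:195,245:345,::-1],None,fx=6,fy=6,interpolation=2)
b=cv2.resize(d['side']['frame'][155:205,180:280,::-1],None,fx=6,fy=6,interpolation=2)
cv2.imwrite('pics/g.png',cv2.convertScaleAbs(np.vstack([a,b]),alpha=1.5))
```

```text
[496.93324615  65.90257347  86.86479694] [-1.79989551e+02 -1.77685754e-01 -9.76011273e-01] [0.48295242 1.1359565  7.48093954] 50.96127138209466
```

View pics/g.png

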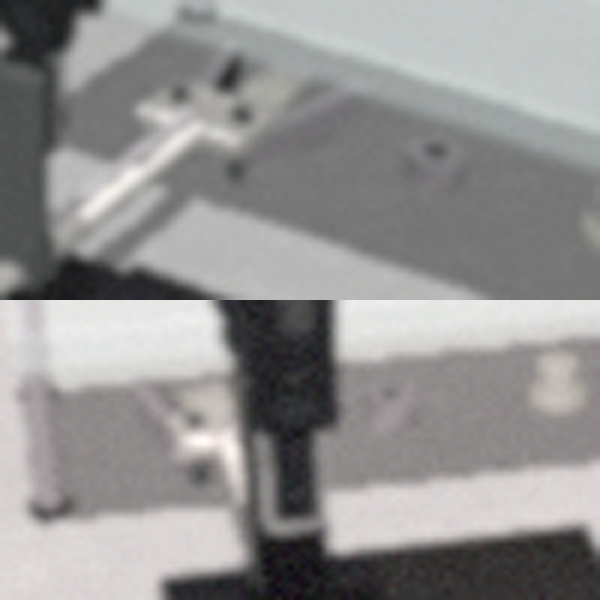

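The block stands between the jaws in both views: scene (285,85), side (205,400). Squeezing now.

Request:
{"name": "servo_tool", "arguments": {"fingers": [0.049, 0.048, 0.047, 0.046, 0.045, 0.044, 0.043, 0.042, 0.042, 0.042], "linear": [[0, 0, 0], [0, 0, 0], [0, 0, 0], [0, 0, 0], [0, 0, 0], [0, 0, 0], [0, 0, 0], [0, 0, 0], [0, 0, 0], [0, 0, 0]], "rotation": [[0, 0, 0], [0, 0, 0], [0, 0, 0], [0, 0, 0], [0, 0, 0], [0, 0, 0], [0, 0, 0], [0, 0, 0], [0, 0, 0], [0, 0, 0]], "force": 25}}

```text
time: 7.4
tool_pos: [497.6, 64.6, 87.9]
tcp_rot: [179.9, -0.2, -1.0]
ft_force: [-1.8, -7.8, 13.5]
finger_gap: 43.3
grip_force: 23.7
```

Request:
{"name": "servo_tool", "arguments": {"fingers": [0.042, 0.042, 0.042, 0.042, 0.042, 0.042, 0.042, 0.042, 0.042, 0.042], "linear": [[0, 0.003, 0], [0, 0.009, 0], [0, 0.018, 0], [0, 0.03, 0], [0, 0.042, 0], [0, 0.054, 0], [0, 0.066, 0], [0, 0.078, 0], [0, 0.087, 0], [0, 0.09, 0]], "rotation": [[0, 0, 0], [0, 0, 0], [0, 0, 0], [0, 0, 0], [0, 0, 0], [0, 0, 0], [0, 0, 0], [0, 0, 0], [0, 0, 0], [0, 0, 0]]}}

```text
time: 8.4
tool_pos: [496.3, -24.2, 88.1]
tcp_rot: [-179.9, -0.3, -1.0]
ft_force: [0.5, 7.4, 12.7]
finger_gap: 42.4
grip_force: 24.3
```

Run:
```python
from bench import r
from h import *;import pickle
d={n:r.snapshot(n) for n in("scene","side")};s=r.sense();print(s['tool_pos'],s['tcp_rot'],s['ft_force'],s['finger_gap'])
pickle.dump(d,open('s5.pkl','wb'))
a=cv2.resize(d['scene']['frame'][140:215,240:390,::-1],None,fx=4,fy=4,interpolation=2)
b=cv2.resize(d['side']['frame'][140:215,175:325,::-1],None,fx=4,fy=4,interpolation=2)
cv2.imwrite('pics/i.png',cv2.convertScaleAbs(np.vstack([a,b]),alpha=1.4))
```

```text
[496.33450811 -24.42545107  88.03210399] [-179.97947159   -0.29153379   -1.01810215] [ 0.01815363  1.6598409  13.25476971] 42.632122901311206
```

View pics/i.png

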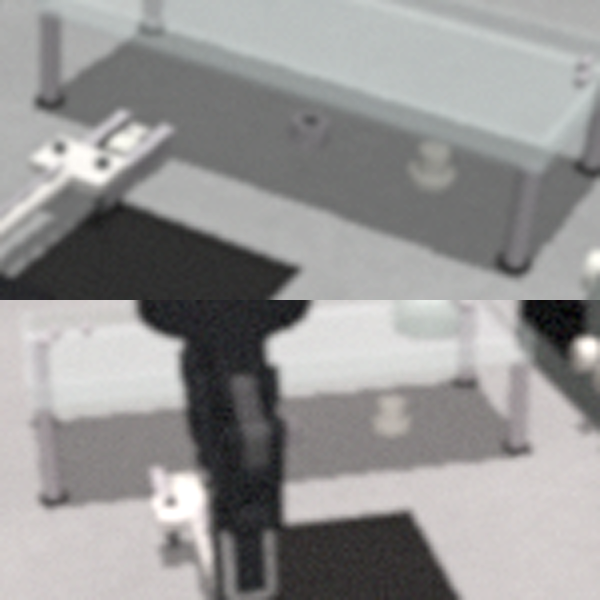

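The block is held between the jaws, clear of the tray's front edge, at scene crop (128,138). The nut and bush have not moved. Next I move to the mat centre.

Request:
{"name": "servo_tool", "arguments": {"fingers": [0.042, 0.042, 0.042, 0.042, 0.042, 0.042, 0.042, 0.042, 0.042, 0.042], "linear": [[0.001, 0.006, 0], [0.004, 0.014, 0], [0.01, 0.024, 0], [0.019, 0.035, 0], [0.029, 0.047, 0], [0.039, 0.058, 0], [0.049, 0.07, 0], [0.058, 0.081, 0], [0.065, 0.09, 0], [0.069, 0.094, 0]], "rotation": [[0, 0, 0], [0, 0, 0], [0, 0, 0], [0, 0, 0], [0, 0, 0], [0, 0, 0], [0, 0, 0], [0, 0, 0], [0, 0, 0], [0, 0, 0]]}}

```text
time: 9.5
tool_pos: [563.1, -119.5, 88.0]
tcp_rot: [-180.0, -0.2, -1.0]
ft_force: [-6.3, 6.9, 17.0]
finger_gap: 42.6
grip_force: 25.5
```

Run:
```python
from bench import r
from h import *;import pickle
d={n:r.snapshot(n) for n in("scene","side")};s=r.sense();print(s['tool_pos'],s['tcp_rot'],s['ft_force'],s['finger_gap'])
pickle.dump(d,open('s6.pkl','wb'))
a=cv2.resize(d['scene']['frame'][150:300,160:360,::-1],None,fx=3,fy=3,interpolation=2)
cv2.imwrite('pics/j.png',cv2.convertScaleAbs(a,alpha=1.4))
```

```text
[ 563.51187827 -120.01408311   87.99670221] [179.97841078  -0.22628365  -1.00295503] [-1.22896804 -1.04908737 13.17324829] 42.33821552548881
```

View pics/j.png

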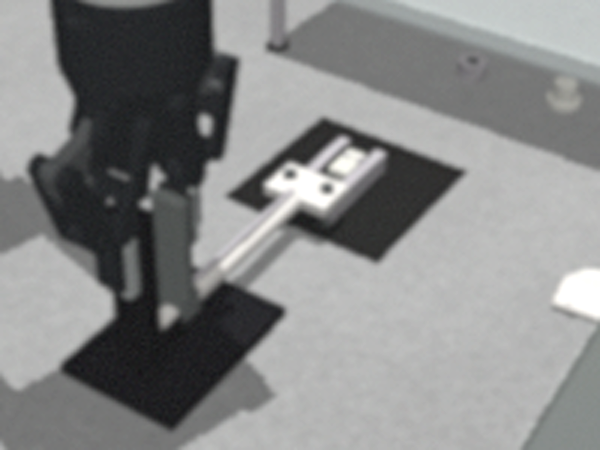

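Request:
{"name": "servo_tool", "arguments": {"fingers": [0.044, 0.046, 0.048, 0.05, 0.052, 0.054, 0.056, 0.06, 0.07, 0.085], "linear": [[0, 0, 0], [0, 0, 0], [0, 0, 0], [0, 0, 0], [0, 0, 0], [0, 0, 0], [0, 0, 0], [0, 0, 0], [0, 0, 0], [0, 0, 0]], "rotation": [[0, 0, 0], [0, 0, 0], [0, 0, 0], [0, 0, 0], [0, 0, 0], [0, 0, 0], [0, 0, 0], [0, 0, 0], [0, 0, 0], [0, 0, 0]]}}

```text
time: 10.6
tool_pos: [561.0, -119.7, 84.9]
tcp_rot: [-180.0, 0.0, -1.0]
ft_force: [-0.1, 0.0, 0.2]
finger_gap: 82.2
grip_force: 0.0
```

Request:
{"name": "servo_tool", "arguments": {"fingers": [0.085, 0.085, 0.085, 0.085, 0.085, 0.085, 0.085, 0.085, 0.085, 0.085], "linear": [[0, 0, 0], [0, 0, 0], [0, 0, -0.01], [0, 0, -0.03], [0, 0, -0.05], [0, 0, -0.08], [0, 0, -0.11], [0, 0, -0.135], [0, 0, -0.15], [0, 0, -0.15]], "rotation": [[0, 0, 0], [0, 0, 0], [0, 0, 0], [0, 0, 0], [0, 0, 0], [0, 0, 0], [0, 0, 0], [0, 0, 0], [0, 0, 0], [0, 0, 0]]}}

```text
time: 11.6
tool_pos: [562.8, -120.1, 238.6]
tcp_rot: [179.9, -0.3, -1.0]
ft_force: [0.3, -1.1, 0.3]
finger_gap: 85.0
grip_force: 0.0
```

Run:
```python
from bench import r
from h import *;import pickle
d={n:r.snapshot(n) for n in("scene","wrist")};s=r.sense();print(s['time'],s['tool_pos'],s['ft_force'],s['finger_gap'])
pickle.dump(d,open('s7.pkl','wb'))
a=cv2.resize(d['scene']['frame'][150:300,160:360,::-1],(560,420),interpolation=2)
w=d['wrist']['frame'][:,:,::-1][60:300,0:320]
w=cv2.resize(w,None,fx=.75,fy=.75,interpolation=3)
im=np.zeros((600,560,3),np.uint8);im[:420]=a;im[420:,:240]=w
cv2.imwrite('pics/k.png',cv2.convertScaleAbs(im,alpha=1.4))
```

```text
11.7 [ 561.18535713 -119.5542588   234.6632867 ] [-0.90790131  0.21041177 -0.48390333] 84.88381487262303
```

View pics/k.png

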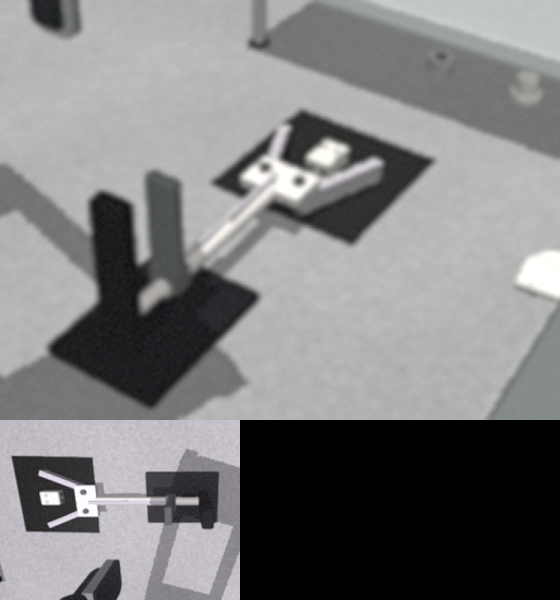

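The block lies flat near the middle of the mat (scene crop (328,153)). The reacher stands on its foot with its jaws open, and the arm is clear.

```bash
python3 -c "
from bench import r
print(r.hand_in())"
```

```text
the job is handed in; nothing more can be done
None
```

The header block was drawn out with the reacher and lies flat near the middle of the mat, the reacher stands on its foot with its jaws open, and the job is handed in at about 12 s of the 40 s limit; no verdict was returned.

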